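# Bin the broken arrow marker through the hold-open pedal bin

### The arm

A 6-joint arm with a two-finger parallel gripper is mounted at the origin on the work surface. World frame = base frame: x ahead of the robot, y to its left, z up, the work surface at z = 0. Lengths are in mm, angles in rad, forces in N, time in s.
With the tool pointing down it reaches from about 350 to 875 mm from the base axis. Payload 4.2 kg.
Tool frame: the origin (TCP) lies at the very end of the fingers, on their centre line; the grasp point (between the pads) lies 19 mm behind it; z points along the fingers, y is the direction in which the jaws open and shut (so a half turn about z gives the same grasp; the last joint's range is limited). The gripper opens to 85 mm and grips with 20 to 120 N. Pads are 22 mm wide; open, the fingers measure 114 mm over their backs; the gripper's body (76 mm by 85 mm) begins 54 mm behind the grasp point. The pads swing forward as they close: fully open they stand 13 mm farther back than shut.
Start: joints at [-1.059, 0.385, 0.008, 0, -1.194, -0.259], TCP at [156.339, -605.109, 204.712] pointing down, gripper open.
Joint ranges: [-3.14, 3.14], [-1.21, 2.06], [-1.07, 1.41], [-3.16, 2.05], [-2.99, -0.16], [-3.1, 3.1]. Speed limits (rad/s): [2.79, 2.79, 3.14, 3.14, 3.14, 3.14].

### API

Orientations are given as a unit quaternion [x, y, z, w].
In Python, from bench import arm gives the robot as it stands.
- The arm moves only by the tool apply_moves, never from a script. Its argument "plan" is one flat list of numbers, 5 for each row, row after row: the gripper's target within -1 to 1 (shut at 1, half-way at 0, fully open at -1), then the shift along the world's x, y, z in m, then the turn about the world's z in degrees. A call has 1 to 8 rows; each row is the pose to reach, as a shift and turn from the pose commanded when the call began; what a row does not reach only later rows make up. A row lasts 1/12 s, in which the tool goes at most 41.7 mm and 7.16 degrees, less where a joint would pass 70% of its speed; a pose out of reach is approached as far as the arm can. A call with a gripper value outside its range is refused whole. The fingers move at their own pace and stop on an object; the grip force is fixed at half the most. Time passes only in rows, so rows that repeat a pose let the fingers close. It gives the time, the measured TCP pose, the force and the opening at its end, in the units of the state.
- arm.read_state(): the state, without advancing time (a new reading comes with each control period).
- arm.get_image(name): name is "scene" or "side" or "wrist"; returns a dict with "color" (400x640x3 uint8, red, green, blue), "range_z" (400x640 float32, mm along the optical axis (not along the pixel's ray), 0 where there is no reading), "camera_matrix" (3x3 intrinsics, pixels), "camera_from_world" (4x4, takes a point from world to camera coordinates); the wrist camera has in their place "mount" (4x4, takes a point from camera to tool coordinates, whose origin is the TCP and whose axes are the flange's). Camera axes: x right, y down, z forward; pixel columns grow to the right and rows downward; lengths in mm; the calibration is good to about 2 mm. The wrist camera is an equidistant fisheye: a pixel r from the principal point sees the ray r / f radians off the axis. A picture is of the moment at which its call begins: read the wrist's pose just before it.
- arm.job_done(): hands the job in, once; it reports no verdict.
The state is a dict: "clock": time; "joints": joint angles; "joint_vel": joint speeds; "joint_efforts": joint torques, N m; "position": TCP position; "ee_rot": TCP orientation; "contact_force": force on the tool from outside, world axes, zero at the start; "wrist_torque": the same for the moment, N m; "gripper_width": finger opening in mm.
Only numpy, scipy, OpenCV 4.12 (cv2) and the standard library are available. Lean on these libraries where they do the work, as an engineer would, in place of code of your own. Each camera call takes 0.05 s, during which the arm holds its last target.

### The job

Throw the broken arrow marker from the enamel tray into the pedal bin, working the lid only by its pedal: press the pedal down without forcing it against its stop, slide it to the bin's left under the shoulder of its slot and ease it up there so that the lid stays open by itself, then drop the marker in. Afterwards press the pedal off the shoulder, slide it back, and let it up slowly all the way so that the lid closes without slamming; leave everything else where it is.

Things in the scene. Friction and masses are not known exactly. Their poses are not given: they have to be found in the camera images.
- bin: Brushed-steel counter-top pedal bin, fixed; origin at the centre of its underside, z up, x from the pedal side to the hinge side (the pedal sticks out to the bin's -x), y to the bin's left seen from the pedal side. Outside 190 (x) x 220 (y) x 170 mm high to the open rim, walls 3 mm, inner floor 70 mm above the underside. Bystanders stand around it
- slot (a point): Where the 10 mm square pedal bar, at rest, comes out of the front wall (42 mm above the underside) through an L-shaped slot in a dark plate: an upright leg, and at its foot a notch running 18 mm to the bin's left (+y) under a shoulder. The plate is set by hand, so its true height differs by up to 4.5 mm either way and must be felt or seen; this point does not show it
- pedal: The pedal: bar and tread, pivoting on a pin along the bin's y, 120 mm behind the slot (origin). The tread meets the rubber-faced stop at the foot of the slot 27 to 42 mm below its rest height; the shoulder is cleared only in the last 3.5 mm above that stop and then holds the tread 23 to 38 mm below rest. Once below the shoulder it slides 18 mm along the pin; sliding takes 2 to 6 N
- tread (a point): Middle of the tread's top face, moving with the pedal: 62 mm above the shelf at rest, 180 mm from the bin's origin to -x. Steel tread 46 (x) x 66 (y) x 4 mm, level when up, a 6 mm high, 3 mm thick lip on its left and right edges (60 mm free between). 7 to 15 N press it down its travel and it springs back up; over 30 N is forcing it. Let go off the shoulder, it flies up and the lid slams
- pedal_slide (a joint): How far the pedal is slid to the bin's left: 0 m in the straight leg (start), 0.018 m at the end of the notch; it stays where it is left
- lid (a joint): Opening angle of the lid, rad: 0 shut (start), about 1.1 to 1.9 held on the shoulder, up to 2.05 with the pedal at its stop. Steel lid 196 x 226 mm, 6 mm thick, hinged along the rim at the bin's +x side, rising on that side; 10 times the pedal's own angle, always linked to it
- marker_mid (a point): Centre (half-way up) of the shaft of the broken arrow marker: black acrylic, 8 mm thick, lying flat on the floor of the enamel tray, 30 g. Its shaft is 70 mm long (along its x, the head end at +x) and 14 mm wide (y); of the arrowhead only the left barb is left, out to 29 mm to +y (the shaft's middle and tail, x below 8 mm, are free to be gripped across)
- enamel_tray: Cream enamel tray, fixed, 170 (x) x 240 (y) x 18 mm high, origin at the centre of its underside, floor 4 mm above the shelf, walls 4 mm; holds the broken marker and the centring pin
- centring_pin: Steel centring pin standing upright in the enamel tray towards the tray's +y end: foot 32 mm across, 46 mm high; origin under its centre. Bystander, to be left alone
- collimator_insert: Tungsten collimator insert, a dark heavy ring 54 mm across and 22 mm high, between tray and bin; origin under its centre. Bystander
- magnifier: Round stand magnifier, 56 mm across and 24 mm high; origin under its centre. Bystander
- stapler: Stapler, 150 mm long, 45 mm high; origin under its centre. Bystander
- gel_bottle: Hand-gel bottle, 60 mm across, 130 mm high; origin under its centre. Bystander
- pen_pot: Steel pen pot, 72 mm across, 95 mm high; origin under its centre. Bystander
- rail_tray_mid (a point): Middle of the sliding tray of whole arrow markers (100 x 170 mm, top about 50 mm above the shelf) on its aluminium rail behind the enamel tray. Bystander
There are look-alikes about, which are no part of the job. Of the things like the part that bears marker_mid, leave any that is red; of the rest the larger one is meant.

How it is judged (in metres and radians):
On the way, in this order (a step that is already met when the one before it is completed fails the run):
1. the pedal is slid under the shoulder of its slot and let go, and the lid stands open by itself (value of joint lid above 1 rad and value of joint pedal_slide above 0.008 m and contact force between each of the arm, the fingers and pedal below 0.2 N), for 0.3 s.
2. the broken marker is down in the bin, with the lid still standing open by itself (value of joint lid above 1 rad and value of joint pedal_slide above 0.008 m and z of marker_mid in the frame of bin between 0.06 and 0.14 m and x of marker_mid in the frame of bin between -0.095 and 0.095 m and y of marker_mid in the frame of bin between -0.11 and 0.11 m), for 0.3 s.
At the end, for the whole second after the job is handed in: The broken marker lies inside the bin, the pedal is back in the straight leg of its slot (within 4 mm) and fully up, and the lid is shut (within 0.04 rad) (value of joint lid below 0.04 rad and value of joint pedal_slide below 0.004 m and z of marker_mid in the frame of bin between 0.06 and 0.14 m and x of marker_mid in the frame of bin between -0.095 and 0.095 m and y of marker_mid in the frame of bin between -0.11 and 0.11 m); the robot touches nothing.
It fails at once if the pedal is forced: the robot pushes on it with more than 30 N (contact force between any of the arm, the fingers and pedal above 30 N).
It fails at once if the lid slams: it drops faster than 2.5 rad/s while still more than 0.15 rad open (value of joint lid above 0.15 rad and velocity of joint lid below -2.5 rad/s).
It fails at once if the lid is worked directly: the robot pushes on it with more than 4 N (contact force between any of the arm, the fingers and lid above 4 N).
It fails at once if a bystander is displaced by more than 15 mm (distance of any of centring_pin, collimator_insert, magnifier, stapler, gel_bottle, pen_pot, rail_tray_mid from where it was at the start of the episode above 0.015 m).
It also fails if it takes over 72 s, if anything falls off the work surface, if the arm or the gripper's body presses on something with over 40 N, if the wrist force passes 120 N, or if a joint passes its speed limit or range.

## Working session

There is one attempt and no reset: what is moved stays moved. The work goes in short steps, Python scripts to look and compute and a tool call to move; the robot and the scene stay as the last step left them, time stands still between calls to the robot, and variables do not carry over. Pictures are saved under pics/ and viewed, and the job is handed in when it is done.

Besides the shell and the picture viewer there is one more tool, called after "Request:" by a JSON object that holds its "api" and its "payload", one argument or row to a line. apply_moves: Moves the arm, as the interface text tells. Its arguments: {"type":"object","properties":{"plan":{"type":"array","items":{"type":"number"}}},"required":["plan"]}

```bash
mkdir -p pics; ls
cat > h.py <<'E'
import numpy as np, cv2
from bench import arm
def grab(n,fn):
    s=arm.read_state(); im=arm.get_image(n)
    cv2.imwrite('pics/'+fn+'.png',im['color'][:,:,::-1]); np.savez('pics/'+fn+'.npz',**{k:v for k,v in im.items()},pos=s['position'],rot=s['ee_rot'])
    return im
def load(fn): return dict(np.load('pics/'+fn+'.npz'))
def pt(im,u,v,z=None):
    K=im['camera_matrix'];T=np.linalg.inv(im['camera_from_world'])
    d=np.linalg.inv(K)@[u,v,1]
    if z is None:
        r=im['range_z'][int(round(v)),int(round(u))]; return (T@np.r_[d*r,1])[:3]
    D=T[:3,:3]@d; c=T[:3,3]; return c+D*(z-c[2])/D[2]
E
python3 - <<'E'
from h import *
print(arm.read_state())
for n in ['scene','side','wrist']:
    im=grab(n,n+'0'); print(n,im['camera_matrix'],im.get('camera_from_world',im.get('mount')))
E
```

```text
pics
{'clock': 0.0, 'joints': array([-1.05940017e+00,  3.85566012e-01,  6.62229549e-03, -4.90326834e-04,
       -1.19402449e+00, -2.58647463e-01]), 'joint_vel': array([-0.00103021, -0.00011873,  0.00026892, -0.00020824, -0.00091772,
        0.00057047]), 'joint_efforts': array([ 5.19302666e-04, -3.92293489e+01,  1.88402814e+01,  4.18634802e+00,
       -4.72837826e-03,  8.32876253e-06]), 'position': array([ 156.16856664, -604.50280173,  203.61586325]), 'ee_rot': array([-1.25948436e-01,  9.92036169e-01,  1.09202043e-03, -1.96669584e-04]), 'contact_force': array([-1.0022585 ,  0.78698862, -0.9513076 ]), 'wrist_torque': array([ 0.00383449, -0.00212654,  0.02514173]), 'gripper_width': 85.25419738661247}
scene [[391.1346987    0.         315.80930112]
 [  0.         391.1346987  193.33039234]
 [  0.           0.           1.        ]] [[ 9.36414851e-01  3.50623410e-01  1.38004073e-02 -5.04297488e+02]
 [ 2.38560520e-01 -6.07299805e-01 -7.57809887e-01 -8.21304891e+01]
 [-2.57324902e-01  7.12916665e-01 -6.52329460e-01  1.26545851e+03]
 [ 0.00000000e+00  0.00000000e+00  0.00000000e+00  1.00000000e+00]]
side [[429.45569735   0.         326.40573382]
 [  0.         429.45569735 203.7927166 ]
 [  0.           0.           1.        ]] [[-6.91169419e-01 -7.22605634e-01 -1.12219773e-02  3.31821127e+02]
 [-4.19803283e-01  4.14082898e-01 -8.07651260e-01  3.39198713e+02]
 [ 5.88260179e-01 -5.53512829e-01 -5.89553653e-01  9.29885418e+02]
 [ 0.00000000e+00  0.00000000e+00  0.00000000e+00  1.00000000e+00]]
wrist [[309.70691629   0.         317.78790957]
 [  0.         309.70691629 202.5630811 ]
 [  0.           0.           1.        ]] [[ 2.87982462e-04 -9.50140826e-01 -3.11820985e-01  7.94990092e+01]
 [ 9.99999317e-01 -7.95999773e-05  1.16609680e-03 -5.75442156e-03]
 [-1.13277712e-03 -3.11821108e-01  9.50140155e-01 -1.68506236e+02]
 [ 0.00000000e+00  0.00000000e+00  0.00000000e+00  1.00000000e+00]]
```

View pics/scene0.png

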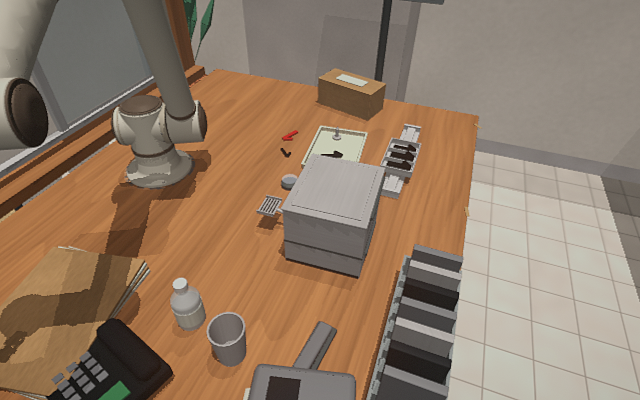

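View pics/side0.png

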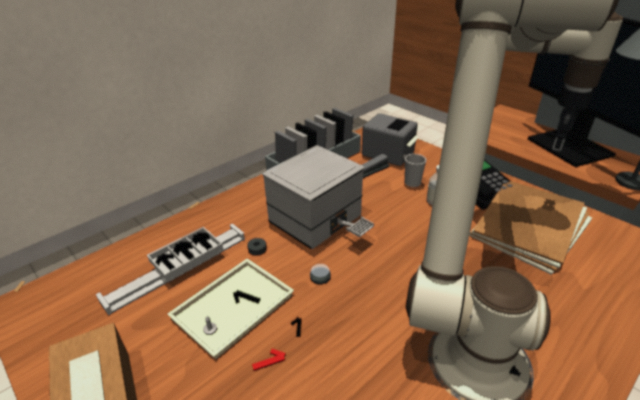

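View pics/wrist0.png

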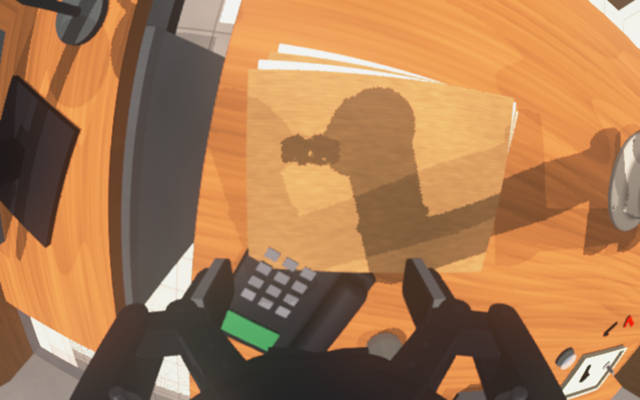

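The scene view shows the bin at about (333,215), its pedal at (270,206), and the tray at (335,148). In the side view the tray marker is at (245,297), with a red look-alike at (268,360) and a small black one at (297,325) on the shelf. I'll zoom in and measure next.

Run:
```python
from h import *
s=load('scene0'); d=load('side0')
a=cv2.resize(s['color'][110:290,240:440],(800,720),interpolation=cv2.INTER_CUBIC)[:600,:,::-1]
cv2.imwrite('pics/sc_crop.png',a)
b=cv2.resize(d['color'][130:350,160:400],(654,600),interpolation=cv2.INTER_CUBIC)[:,:,::-1]
cv2.imwrite('pics/sd_crop.png',b)
# point clouds
def cloud(im):
    K=im['camera_matrix'];T=np.linalg.inv(im['camera_from_world'])
    v,u=np.mgrid[0:400,0:640]; r=im['range_z']
    p=np.stack([(u-K[0,2])/K[0,0]*r,(v-K[1,2])/K[1,1]*r,r],-1)
    return p@T[:3,:3].T+T[:3,3], r>0
for n,im in (('scene',s),('side',d)):
    P,ok=cloud(im)
    m=ok&(P[:,:,2]>160)&(P[:,:,2]<190)&(P[:,:,0]>300)&(P[:,:,0]<900)&(abs(P[:,:,1])<450)
    q=P[m]; print(n,len(q), np.median(q,0))
    nl,l,st,c=cv2.connectedComponentsWithStats(m.astype(np.uint8))
    for i in range(1,nl):
        if st[i,4]>150:
            qq=P[l==i]; r=cv2.minAreaRect(qq[:,:2].astype(np.float32)); print(st[i],c[i],r,qq[:,2].mean())
    m=ok&(P[:,:,2]>50)&(P[:,:,2]<72)&(P[:,:,0]>300)&(P[:,:,0]<900)&(abs(P[:,:,1])<450)
    nl,l,st,c=cv2.connectedComponentsWithStats(m.astype(np.uint8))
    for i in range(1,nl):
        if st[i,4]>40:
            qq=P[l==i]; print('mid',st[i],c[i],cv2.minAreaRect(qq[:,:2].astype(np.float32)),qq[:,2].mean())
```

```text
scene 5650 [ 627.41050266 -113.28533246  179.83618541]
[ 280  154  105   79 5605] [335.67582516 192.56289028] ((621.72216796875, -86.5208740234375), (203.263916015625, 229.96710205078125), 2.8727314472198486) 178.90202008331818
mid [256 195  26  22 361] [269.57063712 205.89750693] ((446.42724609375, -95.89456176757812), (59.42976760864258, 70.32857513427734), 3.0163049697875977) 63.85600339069641
mid [283 240  79  26 453] [322.77262693 252.98675497] ((624.4198608398438, -196.18637084960938), (191.47714233398438, 9.577404022216797), 4.698229789733887) 60.5960921497809
mid [402 255   9  10  55] [405.94545455 259.63636364] ((816.5604248046875, -154.8013153076172), (30.289392471313477, 14.861658096313477), 87.8250503540039) 65.30437603816176
mid [371 266  33 116 303] [386.55775578 326.07590759] ((812.0028076171875, -311.9258117675781), (6.017174243927002, 274.7624816894531), 0.019242191687226295) 70.61180902104746
mid [188 299  15  19 107] [195.58878505 309.75700935] ((435.06915283203125, -427.3427734375), (44.12144088745117, 11.624927520751953), 89.6648178100586) 61.067875918263034
mid 
[... 566 characters left out ...]
01064
mid [405 166  15  10  73] [411.34246575 171.02739726] ((524.0455932617188, -435.1175231933594), (51.382598876953125, 15.522919654846191), 11.935271263122559) 61.553183906183186
mid [428 183   7  10  44] [431.11363636 187.88636364] ((419.8063049316406, -399.5600280761719), (9.439690589904785, 30.541399002075195), 80.57340240478516) 60.74208391548506
mid [267 196  96  40 541] [315.25138632 217.55822551] ((563.6124267578125, -41.4937744140625), (290.22247314453125, 146.63540649414062), 52.064666748046875) 60.59397788358651
mid [342 217  32  20 320] [359.346875 226.39375 ] ((459.7769470214844, -92.50325012207031), (88.09761047363281, 68.7383041381836), 2.7704780101776123) 62.96754512815984
```

View pics/sc_crop.png

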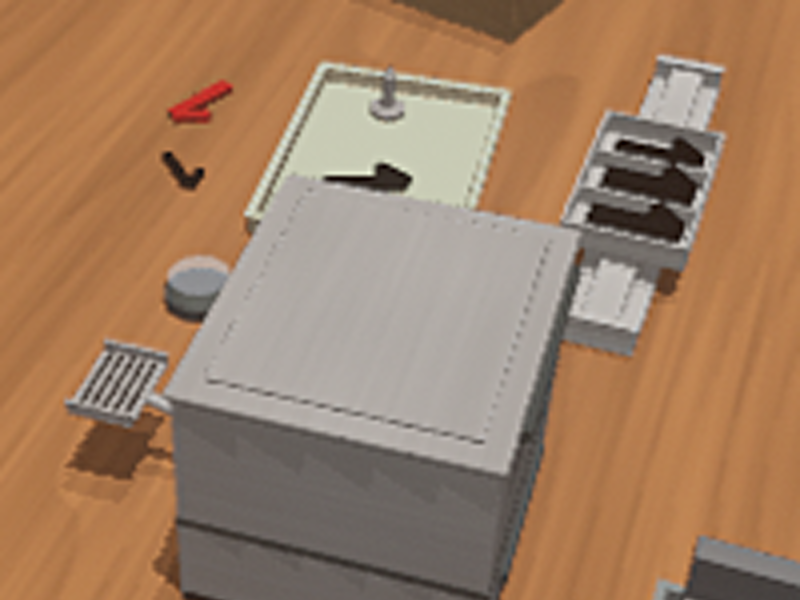

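View pics/sd_crop.png

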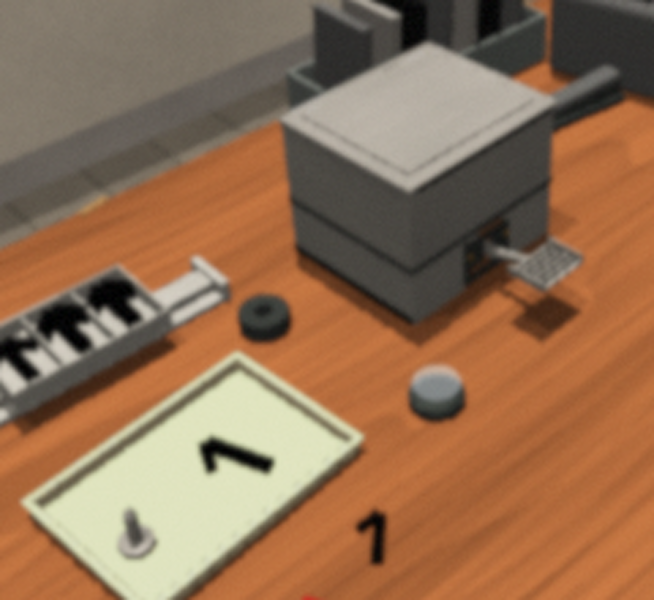

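Run:
```python
from h import *
for n in ('scene0','side0'):
    im=load(n); hsv=cv2.cvtColor(im['color'],cv2.COLOR_RGB2HSV)
    m=(hsv[:,:,2]<70).astype(np.uint8)
    nl,l,st,c=cv2.connectedComponentsWithStats(m)
    for i in range(1,nl):
        if 20<st[i,4]<900:
            p=pt(im,*c[i],12)
            if 250<p[0]<700 and -50<p[1]<450:
                v,u=np.nonzero(l==i); q=np.array([pt(im,a,b,12)[:2] for a,b in zip(u,v)],np.float32)
                print(n,st[i],p.round(1),cv2.minAreaRect(q))
                if st[i,4]>60:
                    h=cv2.convexHull(q)[:,0].round(0); print(h.tolist())
    m=((hsv[:,:,0]>22)&(hsv[:,:,0]<50)&(hsv[:,:,2]>120)&(hsv[:,:,1]>25)).astype(np.uint8)
    nl,l,st,c=cv2.connectedComponentsWithStats(m); i=1+np.argmax(st[1:,4])
    v,u=np.nonzero(l==i); q=np.array([pt(im,a,b,18)[:2] for a,b in zip(u,v)],np.float32); print('tray',st[i],cv2.minAreaRect(q))
im=load('scene0')
for nm,u,v,z in (('magn',290,179,24),('pin top',338,127,46)): print(nm,pt(im,u,v,z))
im=load('side0')
for nm,u,v,z in (('magn',320,270,24),('collim',257,244,22),('pin',208,318,46)): print(nm,pt(im,u,v,z))
# enlarge side marker
cv2.imwrite('pics/mk.png',cv2.resize(im['color'][270:345,200:310],None,fx=7,fy=7,interpolation=cv2.INTER_CUBIC)[:,:,::-1])
```

```text
scene0 [281 148  10   9  32] [349.3 212.8  12. ] ((348.5084228515625, 219.5522003173828), (22.785276412963867, 53.489994049072266), 44.70146942138672)
scene0 [321 151  22   6  63] [504.3 265.   12. ] ((495.2586975097656, 265.73486328125), (70.81541442871094, 29.329843521118164), 21.64527702331543)
[[530.0, 264.0], [529.0, 276.0], [521.0, 279.0], [513.0, 282.0], [505.0, 285.0], [502.0, 284.0], [499.0, 283.0], [463.0, 250.0], [481.0, 251.0], [502.0, 252.0], [511.0, 256.0], [520.0, 260.0]]
tray [ 302  127   65   38 1111] ((500.85418701171875, 293.9271545410156), (175.13818359375, 236.23239135742188), 5.549929618835449)
side0 [249 240  17  15 217] [625.5 133.8  12. ] ((625.5206909179688, 132.80349731445312), (45.147953033447266, 61.9716796875), 54.567054748535156)
[[658.0, 130.0], [656.0, 135.0], [655.0, 140.0], [641.0, 150.0], [637.0, 152.0], [630.0, 157.0], [627.0, 159.0], [622.0, 160.0], [616.0, 160.0], [609.0, 159.0], [607.0, 157.0], [603.0, 153.0], [599.0, 149.0], [597.0, 147.0], [595.0, 138.0], [598.0, 129.0], [599.0, 125.0], [606.0, 120.0], [609.0, 117.0], [616.0, 112.0], [625.0, 
[... 1116 characters left out ...]
 267.0]]
side0 [292 318   9  18  77] [338.7 227.9  12. ] ((338.6345520019531, 232.56695556640625), (18.68140411376953, 48.29684066772461), 49.11832809448242)
[[355.0, 215.0], [355.0, 227.0], [355.0, 231.0], [350.0, 235.0], [319.0, 246.0], [316.0, 243.0], [329.0, 229.0], [335.0, 223.0], [344.0, 216.0], [348.0, 212.0], [354.0, 213.0]]
tray [ 169  260  124   96 5402] ((498.997314453125, 299.9344482421875), (180.0994415283203, 247.83128356933594), 5.609951972961426)
magn [426.31487609  74.25410179  24.        ]
pin top [478.69923982 382.05742214  46.        ]
magn [424.38102295  76.09562747  24.        ]
collim [625.35406264 131.7476851   22.        ]
pin [474.13436182 376.36477329  46.        ]
```

View pics/mk.png

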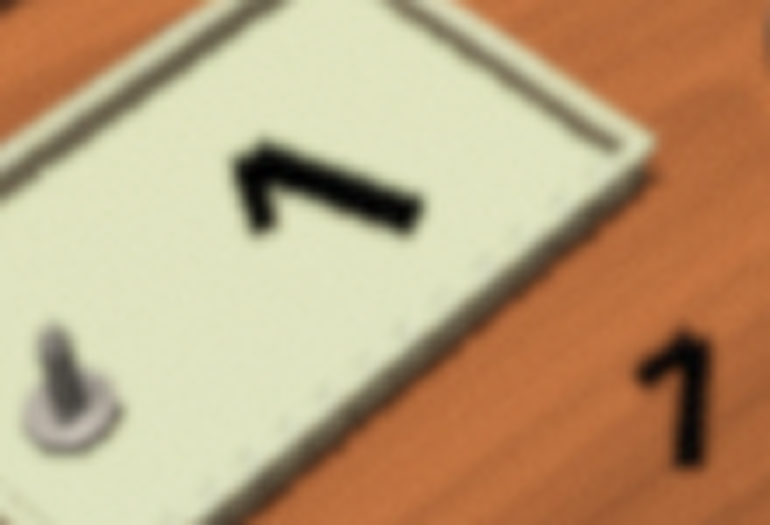

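The two views agree on these positions:
- **Bin:** centre about (621.5, -86), yaw 2.9°
- **Tread:** about (441.5, -95)
- **Marker:** about (494, 263), heading 22°

The marker measures 70 x 29 mm, so it is the larger one. Now I'll move above the tread with the gripper shut.

Request:
{"api": "apply_moves", "payload": {
  "plan": [1,0.16,0.29,0,-6,1,0.16,0.29,0,-12,1,0.16,0.29,0,-12,1,0.16,0.29,0,-12,1,0.16,0.29,0,-12,1,0.16,0.29,0,-12,1,0.16,0.29,0,-12,1,0.16,0.29,0,-12]
}}

```text
clock: 0.82
position: [316.6, -313.1, 204.7]
ee_rot: [-0.022, 1.0, 0.0, 0.0]
contact_force: [1.3, 0.2, 1.0]
gripper_width: -0.2
```

Request:
{"api": "apply_moves", "payload": {
  "plan": [1,0.125,0.228,-0.05,0,1,0.125,0.228,-0.1,0,1,0.125,0.228,-0.12,0,1,0.125,0.228,-0.12,0,1,0.125,0.228,-0.12,0,1,0.125,0.228,-0.12,0,1,0.125,0.228,-0.12,0,1,0.125,0.228,-0.12,0]
}}

```text
clock: 1.48
position: [442.1, -83.5, 81.9]
ee_rot: [-0.024, 1.0, -0.0, -0.002]
contact_force: [-0.2, 0.7, 0.5]
gripper_width: 0.1
```

Run:
```python
from h import *
s=arm.read_state();print(s['position'],s['ee_rot'],s['contact_force'])
im=grab('scene','scene1');d=grab('side','side1')
a=cv2.resize(im['color'][150:250,220:350],None,fx=6,fy=6,interpolation=cv2.INTER_CUBIC)[:,:,::-1]; cv2.imwrite('pics/s1c.png',a)
a=cv2.resize(d['color'][180:270,300:420],None,fx=6,fy=6,interpolation=cv2.INTER_CUBIC)[:,:,::-1]; cv2.imwrite('pics/d1c.png',a)
```

```text
[442.10163646 -83.54455598  81.86533414] [-2.43114842e-02  9.99702415e-01 -1.07179433e-04 -2.00558842e-03] [-0.20380923  0.66764489  0.45450619]
```

View pics/s1c.png

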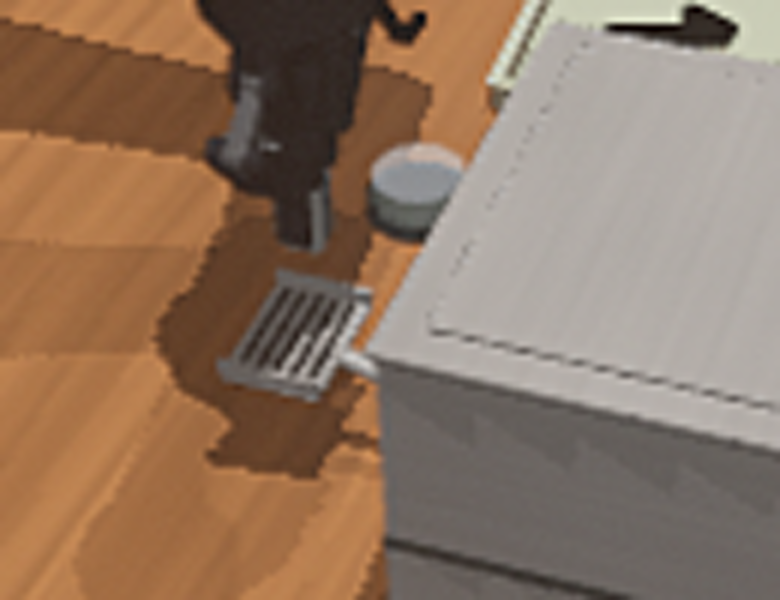

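View pics/d1c.png

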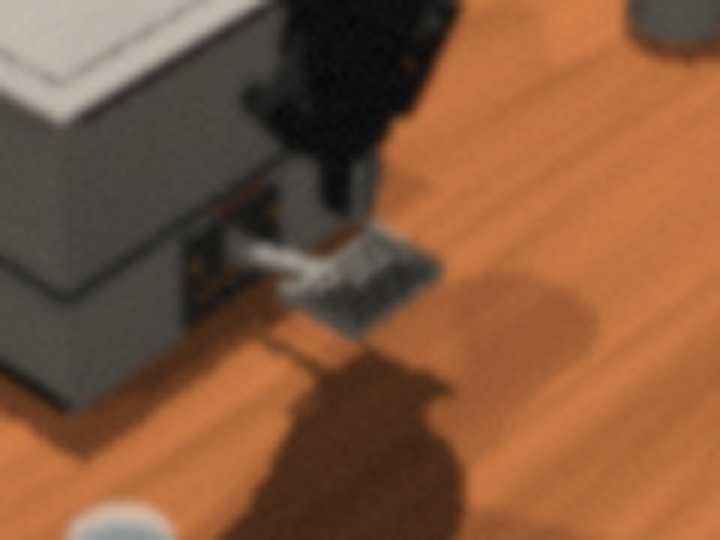

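Run:
```python
from h import *
im=load('scene1')
for u,v in ((283,270),(370,290),(220,370),(318,397)): print(pt(im,220+u/6-.4,150+v/6-.4,67).round(1))
for u,v in ((278,245),(325,250)): print('tip',pt(im,220+u/6-.4,150+v/6-.4,82).round(1))
s=arm.read_state();print(s['position'],s['contact_force'])
```

```text
[416.9 -60.8  67. ]
[459.5 -58.9  67. ]
[ 420.6 -130.7   67. ]
[ 467.4 -130.5   67. ]
tip [415.8 -61.3  82. ]
tip [437.  -56.7  82. ]
[441.07969225 -86.17853919  83.83989404] [-0.9838616   0.25531708  0.32780806]
```

Request:
{"api": "apply_moves", "payload": {
  "plan": [1,0,0,0,0,1,0,0,0,0]
}}

```text
clock: 1.75
position: [441.2, -87.9, 85.3]
ee_rot: [-0.021, 1.0, 0.0, 0.0]
contact_force: [-0.1, -0.6, -0.6]
gripper_width: 0.1
```

Run:
```python
from h import *
for n in ('scene','side'):
    im=load(n+'1')
    for P in ([442.1,-83.5,81.9],[442,-83.5,101]):
        c=im['camera_from_world']@np.r_[P,1]; p=im['camera_matrix']@c[:3]; print(n,P,p[:2]/p[2],c[2])
    grab(n,n+'2')
a=load('scene2');b=load('side2')
cv2.imwrite('pics/s2c.png',np.hstack([cv2.resize(a['color'][150:250,220:320],(400,400)),cv2.resize(b['color'][170:270,310:410],(400,400))])[:,:,::-1])
for n,u,v in (('scene1',269,190),('scene1',265,185),('side1',357,213),('side1',358,205)):
    print(n,pt(load(n),u,v))
```

```text
scene [442.1, -83.5, 81.9] [271.20532509 197.84218574] 1038.7408417382412
scene [442, -83.5, 101] [270.72971378 192.37152092] 1026.307081548455
side [442.1, -83.5, 81.9] [357.37918283 222.91074583] 1187.8891203389774
side [442, -83.5, 101] [357.62415853 217.47935384] 1176.5698195466557
scene1 [444.2277462  -95.80662221 119.53422182]
scene1 [430.21035505 -89.25285646 126.91764123]
side1 [436.15720336 -73.65108247 124.89102546]
side1 [432.4790189  -72.24679467 154.20058906]
```

View pics/s2c.png

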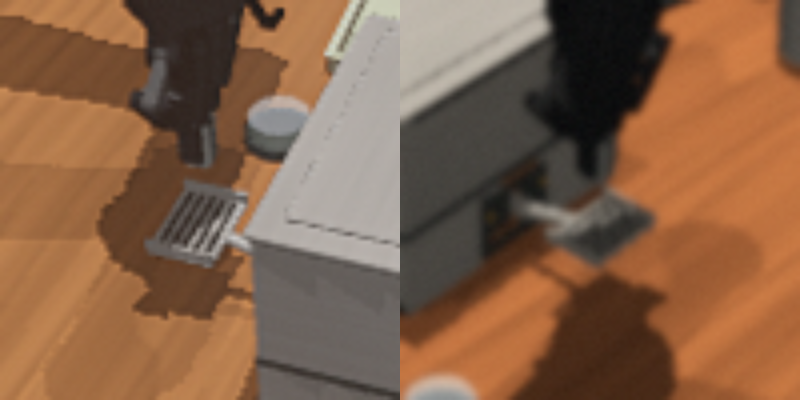

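The visible fingertips look about 28 mm higher than the reported TCP in both views. I'll go by touch and descend in small steps, watching the force.

Request:
{"api": "apply_moves", "payload": {
  "plan": [1,0,0,-0.005,0,1,0,0,-0.01,0,1,0,0,-0.015,0,1,0,0,-0.018,0,1,0,0,-0.02,0,1,0,0,-0.022,0,1,0,0,-0.024,0]
}}

```text
clock: 2.43
position: [441.4, -87.1, 60.5]
ee_rot: [-0.022, 1.0, -0.0, -0.0]
contact_force: [-0.1, -0.1, -1.4]
gripper_width: -0.2
```

Run:
```python
from h import *
grab('scene','scene3');grab('side','side3')
a=load('scene3');b=load('side3')
cv2.imwrite('pics/s3c.png',np.hstack([cv2.resize(a['color'][150:250,220:320],(400,400)),cv2.resize(b['color'][170:270,310:410],(400,400))])[:,:,::-1])
```

```text
(no output)
```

View pics/s3c.png

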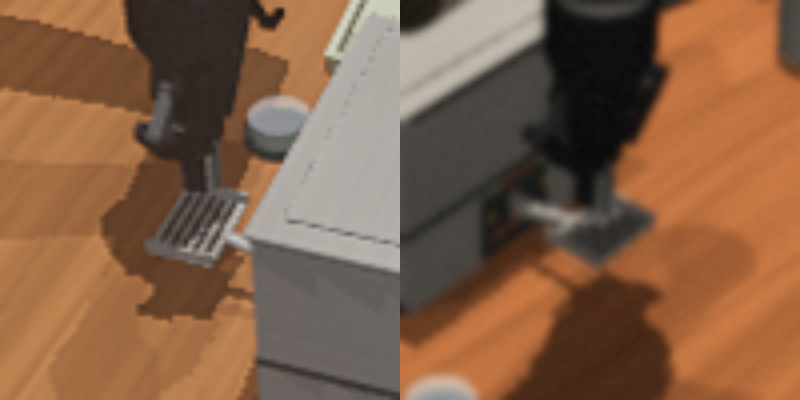

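Request:
{"api": "apply_moves", "payload": {
  "plan": [1,0,0,-0.001,0,1,0,0,-0.002,0,1,0,0,-0.003,0,1,0,0,-0.004,0,1,0,0,-0.004,0]
}}

```text
clock: 2.95
position: [441.2, -87.1, 56.6]
ee_rot: [-0.022, 1.0, 0.0, -0.0]
contact_force: [-0.5, -0.1, -0.7]
gripper_width: 0.1
```

Request:
{"api": "apply_moves", "payload": {
  "plan": [1,0,0,-0.002,0,1,0,0,-0.004,0,1,0,0,-0.006,0,1,0,0,-0.008,0,1,0,0,-0.01,0,1,0,0,-0.01,0]
}}

```text
clock: 3.45
position: [440.9, -87.2, 46.2]
ee_rot: [-0.022, 1.0, -0.0, -0.001]
contact_force: [-0.2, 0.2, -0.1]
gripper_width: -0.1
```

Run:
```python
from h import *
grab('scene','scene4');grab('side','side4');grab('wrist','wrist4')
a=load('scene4');b=load('side4')
cv2.imwrite('pics/s4c.png',np.hstack([cv2.resize(a['color'][150:250,220:320],(400,400)),cv2.resize(b['color'][170:270,310:410],(400,400))])[:,:,::-1])
```

```text
(no output)
```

View pics/s4c.png

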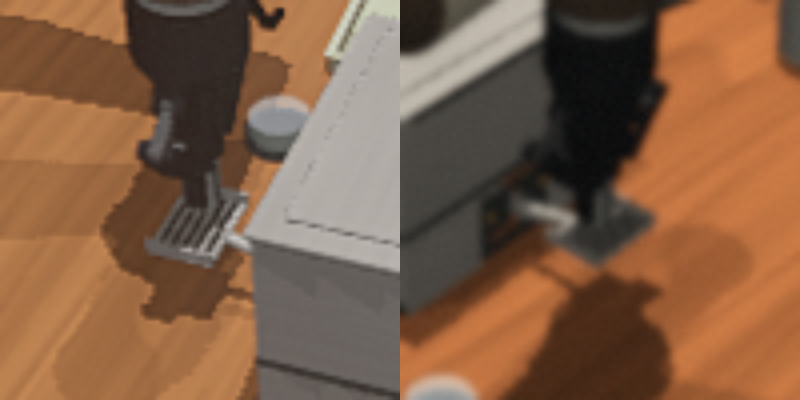

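View pics/wrist4.png

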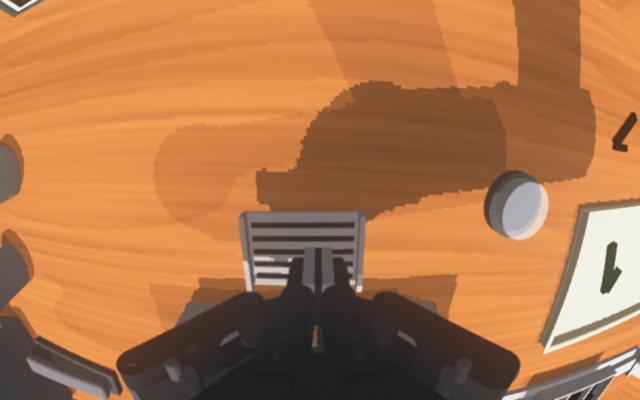

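Request:
{"api": "apply_moves", "payload": {
  "plan": [1,0,0,-0.002,0,1,0,0,-0.004,0,1,0,0,-0.006,0,1,0,0,-0.006,0]
}}

```text
clock: 3.93
position: [441.0, -87.1, 40.3]
ee_rot: [-0.022, 1.0, -0.0, -0.0]
contact_force: [0.1, 0.4, -0.4]
gripper_width: -0.2
```

Request:
{"api": "apply_moves", "payload": {
  "plan": [1,0,0,-0.002,0,1,0,0,-0.004,0,1,0,0,-0.006,0,1,0,0,-0.006,0]
}}

```text
clock: 4.27
position: [441.4, -87.2, 35.1]
ee_rot: [-0.022, 1.0, -0.0, -0.0]
contact_force: [-2.4, 1.4, 10.0]
gripper_width: 0.2
```

Run:
```python
from h import *
grab('scene','scene5');grab('side','side5');grab('wrist','wrist5')
a=load('scene5');b=load('side5');w=load('wrist5')
cv2.imwrite('pics/s5c.png',np.hstack([cv2.resize(x,(400,400)) for x in (a['color'][150:250,220:320],b['color'][170:270,310:410])])[:,:,::-1])
cv2.imwrite('pics/w5c.png',cv2.resize(w['color'][190:330,210:400],None,fx=4,fy=4)[:,:,::-1])
# lid angle check from lid top height
for n in ('scene0','scene5'): print(pt(load(n),300,215), pt(load(n),335,192))
```

```text
[ 572.71591591 -197.91031747  167.05797215] [ 624.54679212 -109.56753303  180.11690888]
[ 573.34546662 -199.39534309  168.60947267] [ 625.13064367 -111.58215999  181.90285489]
```

View pics/s5c.png

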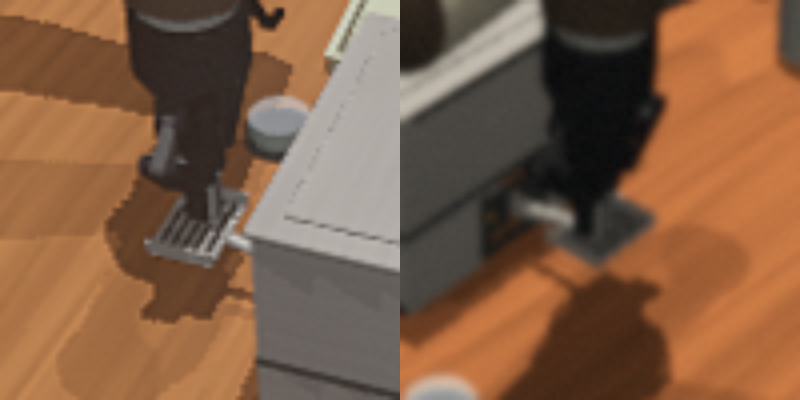

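View pics/w5c.png

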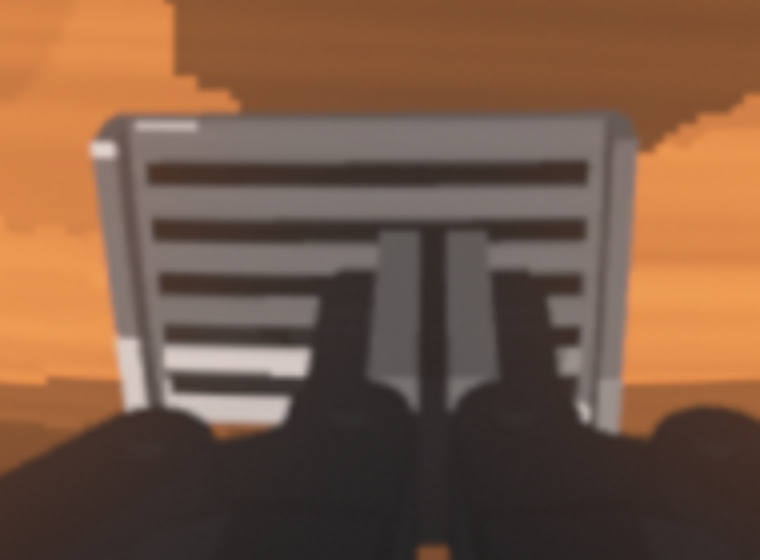

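Contact came at TCP z≈35.5 with the lid still shut. So the shut fingertips end about 27 mm short of the stated TCP, matching the pictures. Now I'll press the pedal down.

Request:
{"api": "apply_moves", "payload": {
  "plan": [1,0,0,-0.002,0,1,0,0,-0.004,0,1,0,0,-0.006,0,1,0,0,-0.008,0,1,0,0,-0.008,0]
}}

```text
clock: 4.83
position: [440.8, -87.2, 27.3]
ee_rot: [-0.022, 1.0, -0.0, -0.001]
contact_force: [-3.8, 1.0, 11.1]
gripper_width: -0.7
```

Request:
{"api": "apply_moves", "payload": {
  "plan": [1,0,0,-0.002,0,1,0,0,-0.004,0,1,0.001,0,-0.006,0,1,0.001,0,-0.008,0,1,0.001,0,-0.01,0,1,0.001,0,-0.012,0,1,0.001,0,-0.012,0]
}}

```text
clock: 5.42
position: [440.4, -87.3, 14.7]
ee_rot: [-0.022, 1.0, -0.0, -0.002]
contact_force: [-4.9, 1.0, 10.5]
gripper_width: 0.1
```

Run:
```python
from h import *
grab('scene','scene6');grab('side','side6')
a=load('scene6');b=load('side6')
cv2.imwrite('pics/s6c.png',np.hstack([cv2.resize(x,(400,400)) for x in (a['color'][100:250,220:370],b['color'][120:270,260:410])])[:,:,::-1])
```

```text
(no output)
```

View pics/s6c.png

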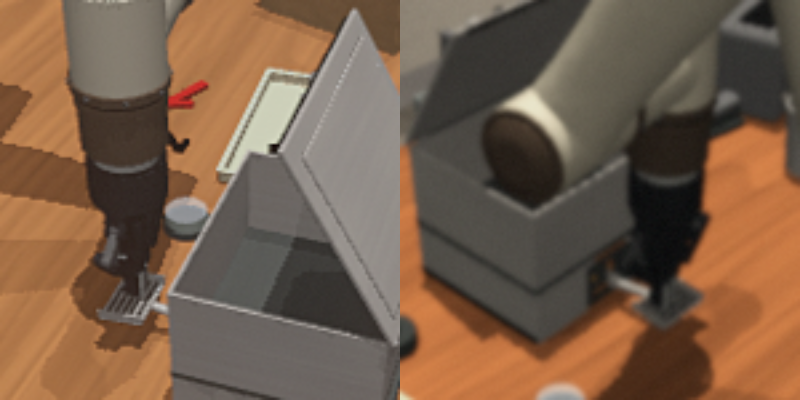

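Request:
{"api": "apply_moves", "payload": {
  "plan": [1,0,0,-0.001,0,1,0,0,-0.002,0,1,0.001,0,-0.003,0,1,0.001,0,-0.004,0,1,0.001,0,-0.005,0,1,0.001,0,-0.005,0]
}}

```text
clock: 6.02
position: [440.5, -87.3, 9.5]
ee_rot: [-0.021, 1.0, -0.0, -0.003]
contact_force: [-6.0, 2.4, 8.9]
gripper_width: -0.1
```

Request:
{"api": "apply_moves", "payload": {
  "plan": [1,0,0,-0.001,0,1,0,0,-0.002,0,1,0,0,-0.002,0]
}}

```text
clock: 6.27
position: [440.6, -87.3, 7.5]
ee_rot: [-0.021, 1.0, -0.0, -0.003]
contact_force: [-4.7, 1.7, 8.0]
gripper_width: 0.2
```

Request:
{"api": "apply_moves", "payload": {
  "plan": [1,0,0,-0.001,0,1,0,0,-0.002,0,1,0,0,-0.002,0]
}}

```text
clock: 6.52
position: [440.6, -87.3, 5.4]
ee_rot: [-0.021, 1.0, -0.0, -0.003]
contact_force: [-5.2, 1.7, 7.5]
gripper_width: 0.1
```

Request:
{"api": "apply_moves", "payload": {
  "plan": [1,0,0,-0.001,0,1,0,0,-0.002,0,1,0,0,-0.002,0]
}}

```text
clock: 6.77
position: [440.7, -87.3, 3.7]
ee_rot: [-0.022, 1.0, -0.0, -0.003]
contact_force: [-5.3, 2.2, 9.0]
gripper_width: -0.1
```

Run:
```python
from h import *
print(arm.read_state()['position'],arm.read_state()['contact_force'])
grab('scene','scene7');grab('side','side7');grab('wrist','wrist7')
a=load('scene7');b=load('side7');w=load('wrist7')
cv2.imwrite('pics/s7c.png',np.hstack([cv2.resize(x,(400,400)) for x in (a['color'][100:250,220:370],w['color'][190:330,240:380])])[:,:,::-1])
```

```text
[440.73653682 -87.29290168   3.66244271] [-5.27842402  2.18784701  9.00746944]
```

View pics/s7c.png

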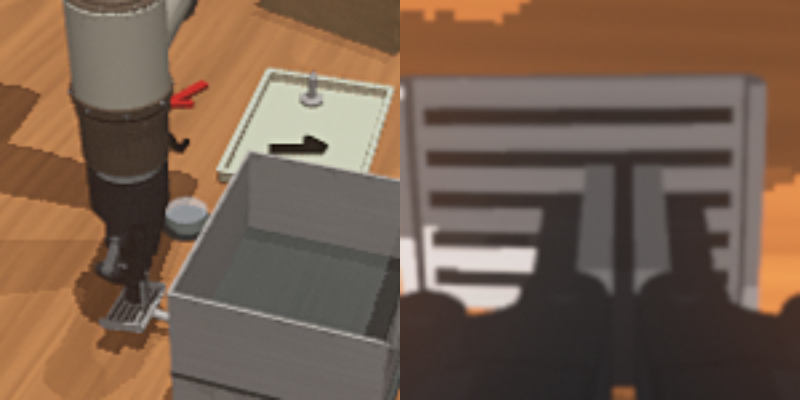

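Request:
{"api": "apply_moves", "payload": {
  "plan": [1,0,0,-0.001,0,1,0,0,-0.001,0]
}}

```text
clock: 7.08
position: [440.8, -87.3, 3.2]
ee_rot: [-0.022, 1.0, -0.0, -0.003]
contact_force: [-7.7, 2.3, 13.7]
gripper_width: -0.1
```

Request:
{"api": "apply_moves", "payload": {
  "plan": [1,0,0,-0.001,0,1,0,0,-0.001,0]
}}

```text
clock: 7.25
position: [440.8, -87.3, 2.8]
ee_rot: [-0.022, 1.0, -0.0, -0.003]
contact_force: [-9.7, 3.2, 19.1]
gripper_width: -0.0
```

The force rose from 9 to 13.7 to 19 N, so the rubber stop is at z≈3.7. I'll back off 2 mm and slide left.

Request:
{"api": "apply_moves", "payload": {
  "plan": [1,0,0,0.001,0,1,0,0,0.002,0,1,0,0.002,0.002,0,1,0,0.004,0.002,0,1,0,0.006,0.002,0,1,0,0.006,0.002,0]
}}

```text
clock: 7.75
position: [440.4, -81.8, 3.8]
ee_rot: [-0.022, 1.0, -0.001, -0.003]
contact_force: [-4.9, -1.8, 9.7]
gripper_width: -0.1
```

Request:
{"api": "apply_moves", "payload": {
  "plan": [1,0,0.002,0,0,1,0,0.004,0,0,1,0,0.006,0,0,1,0,0.008,0,0,1,0,0.008,0,0]
}}

```text
clock: 8.17
position: [440.1, -74.0, 3.7]
ee_rot: [-0.021, 1.0, -0.001, -0.003]
contact_force: [-6.1, -1.5, 8.5]
gripper_width: -0.1
```

Run:
```python
from h import *
w=grab('wrist','wrist8')
cv2.imwrite('pics/w8.png',cv2.resize(w['color'][190:330,220:400],None,fx=3,fy=3)[:,:,::-1])
```

```text
(no output)
```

View pics/w8.png

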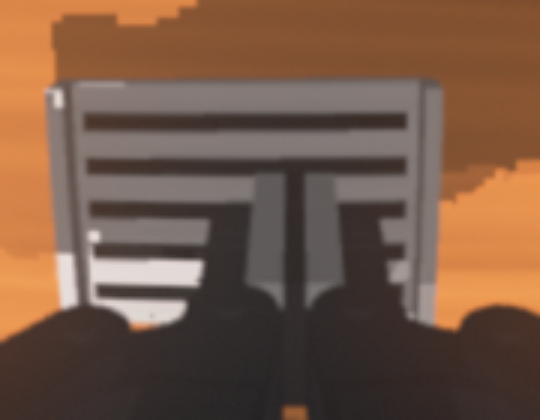

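Request:
{"api": "apply_moves", "payload": {
  "plan": [1,0,0.002,0,0,1,0,0.004,0,0,1,0,0.006,0,0,1,0,0.008,0,0,1,0,0.008,0,0]
}}

```text
clock: 8.63
position: [440.9, -66.2, 3.9]
ee_rot: [-0.022, 1.0, -0.001, -0.003]
contact_force: [-4.6, -4.1, 9.5]
gripper_width: -0.2
```

Run:
```python
from h import *
w=grab('wrist','wrist9')
cv2.imwrite('pics/w9.png',cv2.resize(w['color'][190:330,220:400],None,fx=3,fy=3)[:,:,::-1])
```

```text
(no output)
```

View pics/w9.png

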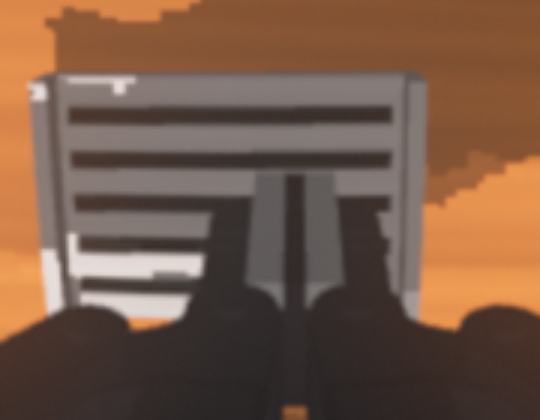

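Request:
{"api": "apply_moves", "payload": {
  "plan": [1,0,0.002,0,0,1,0,0.004,0,0,1,0,0.004,0,0]
}}

```text
clock: 8.93
position: [441.9, -62.2, 4.2]
ee_rot: [-0.022, 1.0, -0.001, -0.002]
contact_force: [-3.0, -5.0, 7.9]
gripper_width: 0.2
```

Request:
{"api": "apply_moves", "payload": {
  "plan": [1,0,0,0.001,0,1,0,0,0.002,0,1,0,0,0.003,0,1,0,0,0.003,0]
}}

```text
clock: 9.27
position: [441.8, -62.1, 7.0]
ee_rot: [-0.022, 1.0, -0.001, -0.002]
contact_force: [-2.6, -3.7, 5.4]
gripper_width: 0.1
```

Request:
{"api": "apply_moves", "payload": {
  "plan": [1,0,0,0.001,0,1,0,0,0.002,0,1,0,0,0.003,0,1,0,0,0.003,0]
}}

```text
clock: 9.6
position: [443.9, -60.9, 9.8]
ee_rot: [-0.022, 1.0, 0.0, 0.0]
contact_force: [-0.5, -0.4, -0.2]
gripper_width: -0.0
```

The force fell to zero at z≈9.8, so the shoulder is holding the tread. I'll raise the arm and look.

Request:
{"api": "apply_moves", "payload": {
  "plan": [1,-0.002,-0.002,0.015,0,1,-0.002,-0.002,0.04,0,1,-0.002,-0.002,0.08,0,1,-0.002,-0.002,0.12,0,1,-0.002,-0.002,0.16,0,1,-0.002,-0.002,0.18,0]
}}

```text
clock: 10.1
position: [443.8, -62.9, 194.9]
ee_rot: [-0.022, 1.0, 0.0, 0.004]
contact_force: [1.4, -0.8, 0.6]
gripper_width: 0.1
```

Run:
```python
from h import *
print(arm.read_state()['position'])
grab('scene','scene10');grab('side','side10');w=grab('wrist','wrist10')
a=load('scene10');b=load('side10')
cv2.imwrite('pics/s10.png',np.hstack([cv2.resize(x,(400,400)) for x in (a['color'][100:250,220:370],b['color'][120:270,260:410])])[:,:,::-1])
```

```text
[443.75116712 -62.87910523 194.85849278]
```

View pics/s10.png

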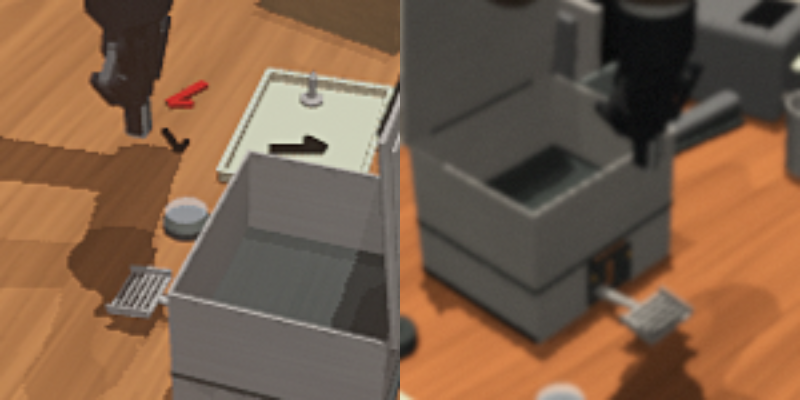

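View pics/wrist10.png

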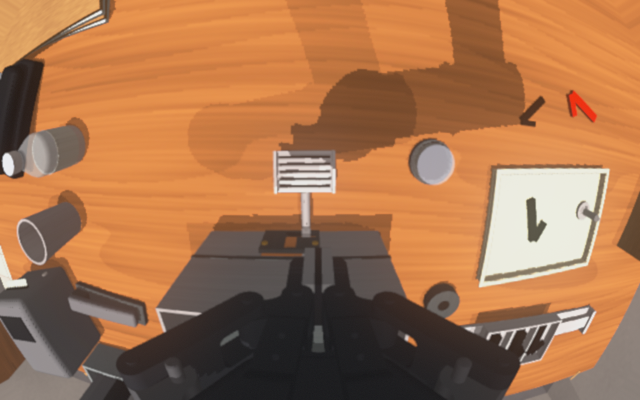

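The lid stands open by itself at about 1.5 rad with the pedal slid left. Next I'll go over the marker.

Request:
{"api": "apply_moves", "payload": {
  "plan": [0.3,0,0.042,0,6,0.3,0,0.084,0,12,0.3,0,0.126,0,19,0.3,0.01,0.165,0,19.5,0.3,0.03,0.205,0,19.5,0.3,0.048,0.245,0,19.5,0.3,0.048,0.285,0,19.5,0.3,0.048,0.325,0,19.5]
}}

```text
clock: 10.92
position: [488.9, 261.9, 187.1]
ee_rot: [-0.19, 0.982, -0.001, -0.002]
contact_force: [1.3, 0.1, 0.1]
gripper_width: 29.9
```

Request:
{"api": "apply_moves", "payload": {
  "plan": [0.3,0,0,-0.04,0,0.3,0,0,-0.08,0,0.3,0,0,-0.08,0,0.3,0,0,-0.08,0]
}}

```text
clock: 11.25
position: [487.7, 258.9, 106.8]
ee_rot: [-0.191, 0.982, -0.002, -0.003]
contact_force: [0.9, 0.4, 0.8]
gripper_width: 30.1
```

Run:
```python
from h import *
s=arm.read_state();print(s['position'],s['ee_rot'],s['contact_force'],s['gripper_width'])
grab('wrist','wrist11');grab('side','side11');grab('scene','scene11')
a=load('side11')
cv2.imwrite('pics/d11.png',cv2.resize(a['color'][220:350,170:330],None,fx=4.5,fy=4.5)[:,:,::-1])
```

```text
[487.65095654 258.86580619 106.77717023] [-0.19089236  0.98160219 -0.00239466 -0.00339411] [0.91380876 0.40248034 0.81511494] 30.12587218204741
```

View pics/d11.png

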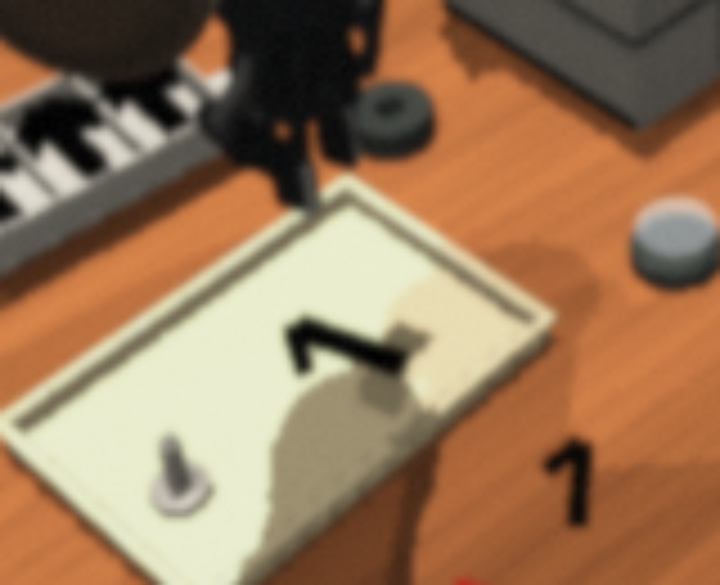

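View pics/wrist11.png

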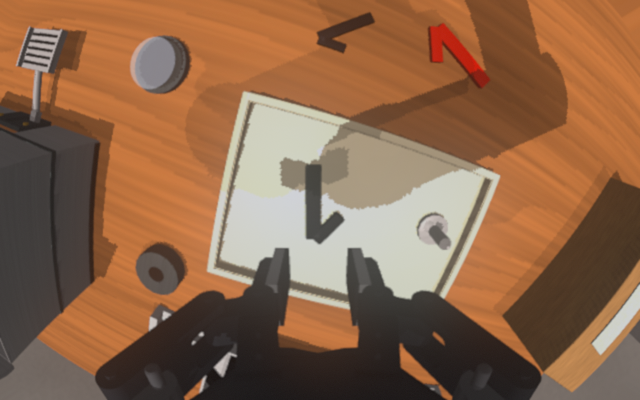

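```bash
cat >> h.py <<'E'
from scipy.spatial.transform import Rotation as R
def wpt(im,u,v,z):
    K=im['camera_matrix'];x,y=u-K[0,2],v-K[1,2];r=np.hypot(x,y);th=r/K[0,0]
    d=np.array([x/r*np.sin(th),y/r*np.sin(th),np.cos(th)]); M=im['mount']; Rt=R.from_quat(im['rot']).as_matrix()
    o=Rt@M[:3,3]+im['pos']; D=Rt@M[:3,:3]@d; return o+D*(z-o[2])/D[2]
def wproj(im,P):
    Rt=R.from_quat(im['rot']).as_matrix();t=Rt.T@(np.array(P)-im['pos']);M=im['mount'];c=M[:3,:3].T@(t-M[:3,3])
    th=np.arctan2(np.hypot(c[0],c[1]),c[2]);a=np.arctan2(c[1],c[0]);K=im['camera_matrix'];return K[0,0]*th*np.cos(a)+K[0,2],K[0,0]*th*np.sin(a)+K[1,2]
E
python3 - <<'E'
from h import *
w=load('wrist11')
g=cv2.cvtColor(w['color'],cv2.COLOR_RGB2GRAY)
cv2.imwrite('pics/w11c.png',cv2.resize(w['color'][150:270,260:380],None,fx=5,fy=5)[:,:,::-1])
m=((g<75)).astype(np.uint8); m[:155]=0;m[246:]=0;m[:,:295]=0;m[:,350:]=0
v,u=np.nonzero(m); print(len(u),u.min(),u.max(),v.min(),v.max())
q=np.array([wpt(w,a,b,12)[:2] for a,b in zip(u,v)],np.float32); r=cv2.minAreaRect(q); print(r, cv2.convexHull(q)[:,0].round(0).tolist())
for nm,(a,b) in dict(tail=(314,165),head=(318,243)).items(): print(nm,wpt(w,a,b,12).round(1))
print('tcp',wproj(w,w['pos']))
print(wpt(w,245,95,18),wpt(w,209,270,18))
E
```

```text
651 307 341 165 242
((493.36322021484375, 267.4030456542969), (73.0201187133789, 30.49233055114746), 22.529550552368164) [[529.0, 277.0], [502.0, 287.0], [499.0, 286.0], [463.0, 251.0], [461.0, 249.0], [464.0, 243.0], [466.0, 240.0], [485.0, 248.0], [528.0, 265.0]]
tail [463.  245.3  12. ]
head [530.3 276.3  12. ]
tcp (np.float64(317.5439567248537), np.float64(240.82945797470603))
[427.33581547 169.09499367  18.        ] [598.46250516 185.95347761  18.        ]
```

View pics/w11c.png

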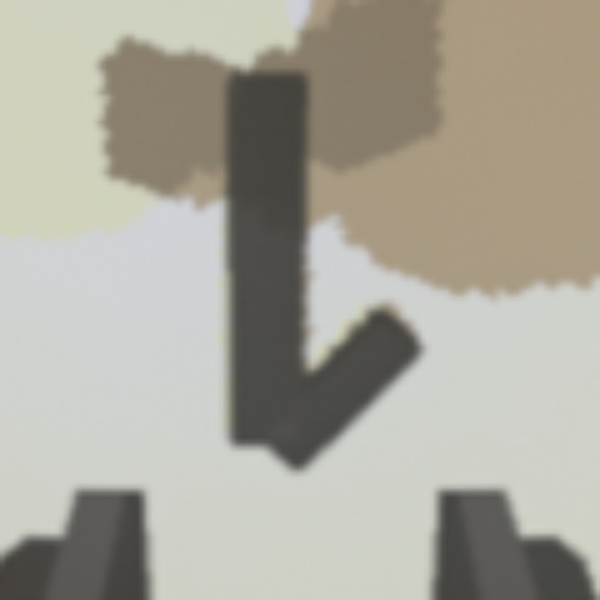

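Run:
```python
from h import *
w=load('wrist11')
t=wpt(w,260+267/5,164.5,12);h=wpt(w,260+267/5,238.5,12);print(t,h,np.linalg.norm(h-t),np.degrees(np.arctan2(*(h-t)[1::-1])),(t+h)/2)
x=R.from_quat(w['rot']).as_matrix();print('tool x',np.degrees(np.arctan2(x[1,0],x[0,0])),'tool y',np.degrees(np.arctan2(x[1,1],x[0,1])))
print(arm.read_state()['position'])
```

```text
[462.82209807 244.64288023  12.        ] [527.63495862 270.54012381  12.        ] 69.79522990204984 21.780143664551826 [495.22852834 257.59150202  12.        ]
tool x -157.99081483065473 tool y 112.01066371226405
[490.79827122 260.98273391 111.86296355]
```

Request:
{"api": "apply_moves", "payload": {
  "plan": [0.3,-0.001,-0.003,-0.03,0,0.3,-0.001,-0.003,-0.06,0,0.3,-0.001,-0.003,-0.08,0,0.3,-0.001,-0.003,-0.08,0,0.3,-0.001,-0.003,-0.08,0,0.3,-0.001,-0.003,-0.08,0]
}}

```text
clock: 11.9
position: [490.2, 258.5, 32.3]
ee_rot: [-0.191, 0.982, 0.001, 0.002]
contact_force: [-0.2, 0.6, 0.8]
gripper_width: 29.6
```

Run:
```python
from h import *
s=arm.read_state();print(s['position'],s['ee_rot'],s['contact_force'],s['gripper_width'])
w=grab('wrist','wrist12');grab('side','side12');grab('scene','scene12')
a=load('side12')
cv2.imwrite('pics/d12.png',np.hstack([cv2.resize(a['color'][240:340,190:290],(400,400)),cv2.resize(w['color'][130:290,230:390],(400,400))])[:,:,::-1])
```

```text
[490.15768841 258.539694    32.31410742] [-0.19082025  0.98162181  0.00108725  0.00225054] [-0.17803631  0.5727333   0.79822106] 29.56654082489448
```

View pics/d12.png

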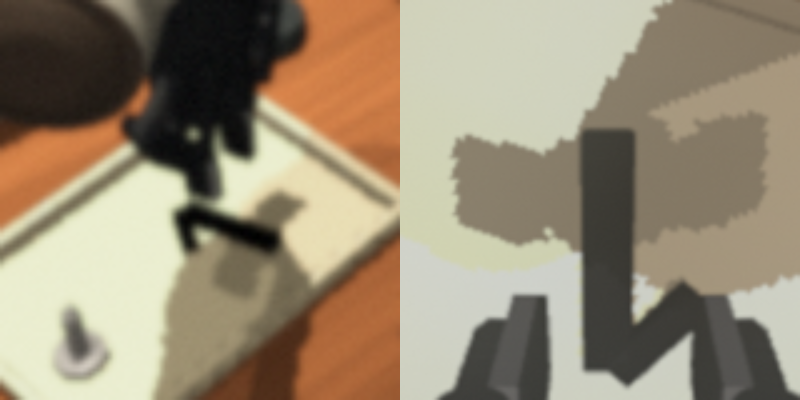

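Run:
```python
from h import *
w=load('wrist12')
t=wpt(w,313.2,182,12);h=wpt(w,313.2,278,12);print(t,h,np.linalg.norm(h-t),np.degrees(np.arctan2(*(h-t)[1::-1])),(t+h)/2)
print(arm.read_state()['position'], wproj(w,[490.2,258.5,32]),wproj(w,[490.2,258.5,59]))
```

```text
[462.36898068 244.39733631  12.        ] [527.75591448 270.4178049   12.        ] 70.37411383332656 21.699884516861715 [495.06244758 257.40757061  12.        ]
[489.5518071  258.35782929  31.8606434 ] (np.float64(317.4610548049507), np.float64(240.65791808571095)) (np.float64(317.5316269529182), np.float64(262.81004458839385))
```

Request:
{"api": "apply_moves", "payload": {
  "plan": [0.3,0,-0.003,-0.01,0,0.3,0,-0.003,-0.02,0,0.3,0,-0.003,-0.03,0,0.3,0,-0.003,-0.036,0,0.3,0,-0.003,-0.04,0,0.3,0,-0.003,-0.04,0]
}}

```text
clock: 12.55
position: [487.6, 253.7, -11.9]
ee_rot: [-0.191, 0.982, -0.001, -0.001]
contact_force: [-0.1, -0.5, 0.6]
gripper_width: 30.2
```

Run:
```python
from h import *
s=arm.read_state();print(s['position'],s['ee_rot'],s['contact_force'],s['gripper_width'])
w=grab('wrist','wrist13');grab('side','side13');grab('scene','scene12')
a=load('side13')
cv2.imwrite('pics/d13.png',np.hstack([cv2.resize(a['color'][240:340,190:290],(400,400)),cv2.resize(w['color'][150:310,230:390],(400,400))])[:,:,::-1])
```

```text
[487.60282637 253.74811445 -11.88020651] [-1.90637548e-01  9.81659322e-01 -7.99799203e-04 -1.28893681e-03] [-0.10032784 -0.53732316  0.57727321] 30.20263586504107
```

View pics/d13.png

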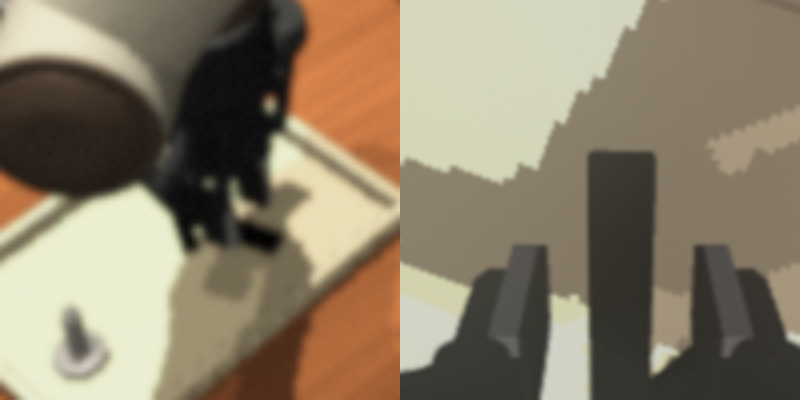

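Request:
{"api": "apply_moves", "payload": {
  "plan": [0.3,0,0,-0.002,0,0.3,0,0,-0.004,0,0.3,0,0,-0.006,0,0.3,0,0,-0.008,0,0.3,0,0,-0.008,0]
}}

```text
clock: 13.12
position: [488.1, 254.2, -18.7]
ee_rot: [-0.191, 0.982, -0.0, -0.0]
contact_force: [0.1, -0.7, -0.4]
gripper_width: 29.8
```

Request:
{"api": "apply_moves", "payload": {
  "plan": [0.3,0,0,-0.001,0,0.3,0,0,-0.002,0,0.5,0,0,-0.002,0,0.7,0,0,-0.002,0,1,0,0,-0.002,0,1,0,0,-0.002,0,1,0,0,-0.002,0,1,0,0,-0.002,0]
}}

```text
clock: 13.78
position: [488.4, 254.5, -20.1]
ee_rot: [-0.191, 0.982, 0.0, 0.0]
contact_force: [0.5, -0.0, 2.1]
gripper_width: 11.5
```

Request:
{"api": "apply_moves", "payload": {
  "plan": [1,0,0,0,0,1,0,0,0,0,1,0,0,0.004,0,1,0,0,0.012,0,1,0,0,0.03,0,1,0,0,0.05,0]
}}

```text
clock: 14.28
position: [487.6, 253.7, 29.7]
ee_rot: [-0.191, 0.982, -0.001, -0.001]
contact_force: [0.9, 0.9, -0.5]
gripper_width: 11.7
```

Run:
```python
from h import *
s=arm.read_state();print(s['position'],s['contact_force'],s['gripper_width'])
w=grab('wrist','wrist14');grab('side','side14');grab('scene','scene14')
a=load('side14');b=load('scene14')
cv2.imwrite('pics/d14.png',np.hstack([cv2.resize(a['color'][140:340,190:390],(400,400)),cv2.resize(w['color'][150:310,230:390],(400,400))])[:,:,::-1])
```

```text
[487.61731721 253.73166318  29.72605549] [ 0.86375378  0.92494183 -0.48017021] 11.663561285279135
```

View pics/d14.png

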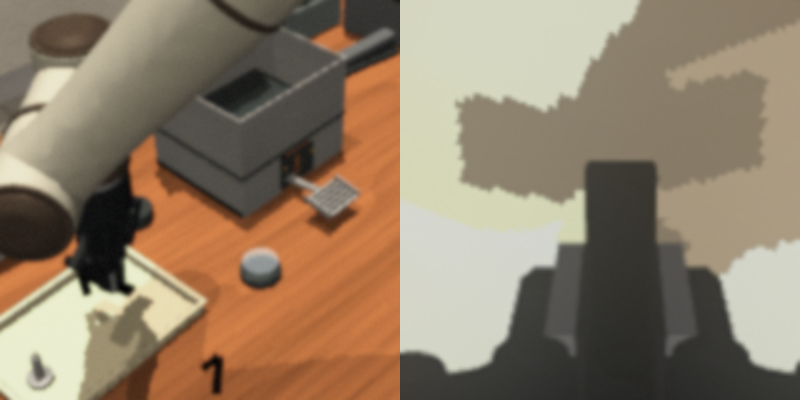

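Run:
```python
from h import *
im=load('side6'); print(im['pos'])
for u,v in ((305,176),(300,170),(312,180),(330,165)): print(pt(im,u,v).round(0))
im=load('side14'); print(im['pos'])
for u,v in ((205,250),(215,245),(222,155)): print(pt(im,u,v).round(0))
im=load('scene10')
for u,v in ((368,145),(366,170)): print('lid',pt(im,u,v).round(0))
im=load('side10')
for u,v in ((270,130),(275,160),(300,150)): print('lid',pt(im,u,v).round(0))
```

```text
[440.41365965 -87.26506715  14.83500519]
[396. 136. 354.]
[409. 138. 364.]
[382. 129. 348.]
[365.  95. 376.]
[490.46361005 255.88262726  34.52350872]
[321. 409. 374.]
[315. 394. 378.]
[483. 266. 421.]
lid [ 698. -160.  360.]
lid [ 705. -183.  319.]
lid [692.   2. 307.]
lid [708. -16. 200.]
lid [ 722. -122.  186.]
```

Request:
{"api": "apply_moves", "payload": {
  "plan": [1,0,0,0.04,0,1,0,0,0.08,0,1,0,0,0.12,0,1,0,0,0.16,0,1,0,0,0.2,0,1,0,0,0.2,0]
}}

```text
clock: 14.93
position: [492.1, 256.6, 238.6]
ee_rot: [-0.191, 0.981, 0.003, 0.008]
contact_force: [1.7, 0.6, 1.3]
gripper_width: 11.7
```

Request:
{"api": "apply_moves", "payload": {
  "plan": [1,0,-0.04,0,0,1,0,-0.08,0,0,1,0.02,-0.115,0,0,1,0.04,-0.15,0,0,1,0.06,-0.185,0,0,1,0.08,-0.22,0,0,1,0.098,-0.255,0,0,1,0.098,-0.295,0,0]
}}

```text
clock: 15.6
position: [588.3, -42.1, 227.7]
ee_rot: [-0.191, 0.982, -0.0, -0.001]
contact_force: [1.1, -1.0, -0.3]
gripper_width: 11.8
```

Request:
{"api": "apply_moves", "payload": {
  "plan": [1,0,-0.04,0,0,1,0,-0.045,0,0,1,0,-0.045,0,0,1,0,-0.045,0,0]
}}

```text
clock: 15.93
position: [585.9, -85.8, 228.7]
ee_rot: [-0.19, 0.982, 0.0, -0.001]
contact_force: [-0.1, 0.0, -0.8]
gripper_width: 11.8
```

Run:
```python
from h import *
s=arm.read_state();print(s['position'],s['contact_force'],s['gripper_width'])
a=grab('side','side15');b=grab('scene','scene15')
cv2.imwrite('pics/d15.png',np.hstack([cv2.resize(a['color'][80:280,220:420],(400,400)),cv2.resize(b['color'][70:270,230:430],(400,400))])[:,:,::-1])
```

```text
[585.85952269 -85.76905117 228.70299739] [-0.1497725   0.03928255 -0.76875237] 11.819408840852583
```

View pics/d15.png

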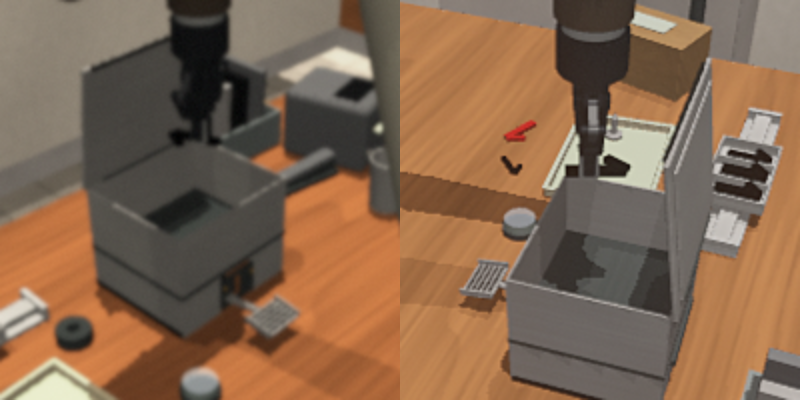

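Request:
{"api": "apply_moves", "payload": {
  "plan": [1,0,0,-0.04,0,1,0,0,-0.08,0,1,0,0,-0.115,0,1,0,0,-0.122,0,1,0,0,-0.122,0,1,0,0,-0.122,0,-0.2,0,0,-0.122,0,-0.2,0,0,-0.122,0]
}}

```text
clock: 16.7
position: [588.3, -85.2, 110.5]
ee_rot: [-0.191, 0.982, -0.0, 0.003]
contact_force: [-0.1, 0.7, 0.1]
gripper_width: 34.9
```

Request:
{"api": "apply_moves", "payload": {
  "plan": [-0.2,0,0,0,0,-0.2,0,0,0,0,-0.2,0,0,0,0,-0.2,0,0,0.04,0,-0.2,0,0,0.08,0,-0.2,0,0,0.12,0,-0.2,0,0,0.14,0]
}}

```text
clock: 17.28
position: [588.4, -86.2, 254.0]
ee_rot: [-0.191, 0.982, -0.001, 0.004]
contact_force: [0.6, 0.4, 1.7]
gripper_width: 51.4
```

Run:
```python
from h import *
s=arm.read_state();print(s['position'],s['contact_force'],s['gripper_width'])
a=grab('wrist','wrist16');b=grab('scene','scene16')
cv2.imwrite('pics/d16.png',np.hstack([cv2.resize(a['color'][100:300,200:500],(400,267)),cv2.resize(b['color'][70:270,230:430],(400,400))[:267*1]])[:,:,::-1] if 0 else cv2.resize(b['color'][70:270,230:430],(600,600))[:,:,::-1])
```

```text
[588.35819592 -86.16973419 253.98117646] [0.56263399 0.35313768 1.66282629] 51.43329600765595
```

View pics/d16.png

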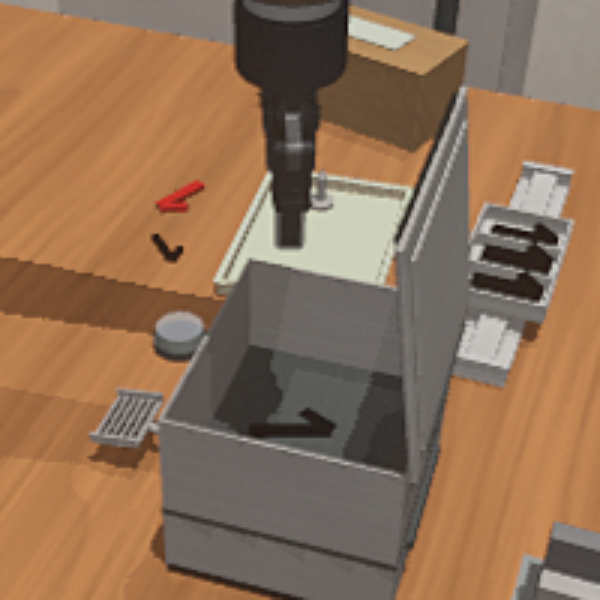

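View pics/wrist16.png

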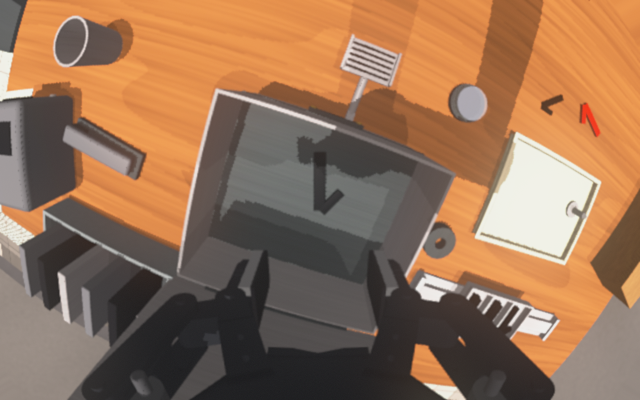

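The marker lies flat in the bin and the lid is still open. I'll go back to the pedal.

Request:
{"api": "apply_moves", "payload": {
  "plan": [1,-0.04,0,0,-6,1,-0.08,0,0,-12,1,-0.12,0,0,-18,1,-0.147,0.002,-0.03,-19.5,1,-0.147,0.002,-0.07,-19.5,1,-0.147,0.002,-0.11,-19.5,1,-0.147,0.002,-0.15,-19.5,1,-0.147,0.002,-0.18,-19.5]
}}

```text
clock: 18.05
position: [436.8, -83.9, 64.9]
ee_rot: [-0.021, 1.0, 0.0, -0.002]
contact_force: [-0.2, -0.2, 0.2]
gripper_width: -0.1
```

Request:
{"api": "apply_moves", "payload": {
  "plan": [1,0,0,0,0,1,0,0,0,0]
}}

```text
clock: 18.22
position: [438.1, -84.0, 66.7]
ee_rot: [-0.022, 1.0, -0.001, -0.002]
contact_force: [0.5, -0.8, -0.5]
gripper_width: 0.1
```

Run:
```python
from h import *
s=arm.read_state();print(s['position'],s['ee_rot'],s['contact_force'],s['gripper_width'])
w=grab('wrist','wrist17')
cv2.imwrite('pics/w17.png',cv2.resize(w['color'][150:330,210:410],None,fx=3,fy=3)[:,:,::-1])
```

```text
[438.13517253 -83.96354004  66.6956983 ] [-2.17834564e-02  9.99760069e-01 -5.03009471e-04 -2.24349479e-03] [ 0.50597137 -0.84791814 -0.51226413] 0.14733739779244148
```

View pics/w17.png

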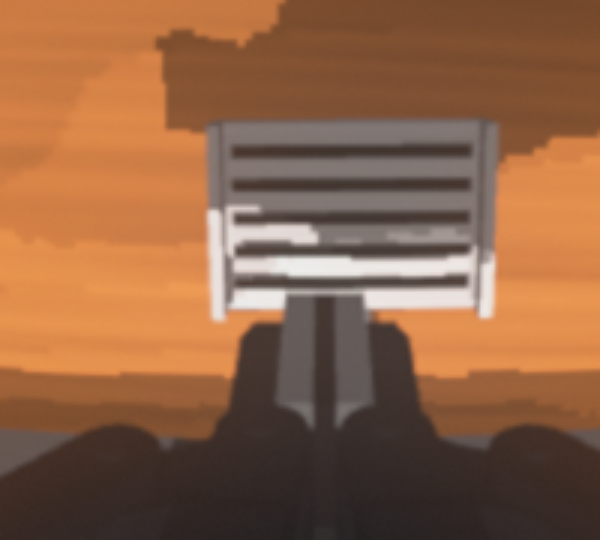

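Request:
{"api": "apply_moves", "payload": {
  "plan": [1,0.003,0,-0.015,0,1,0.003,0,-0.03,0,1,0.003,0,-0.042,0,1,0.003,0,-0.048,0,1,0.003,0,-0.052,0,1,0.003,0,-0.053,0,1,0.003,0,-0.053,0]
}}

```text
clock: 18.85
position: [443.2, -83.5, 15.6]
ee_rot: [-0.022, 1.0, 0.0, 0.001]
contact_force: [-0.4, -0.0, 0.7]
gripper_width: -0.0
```

Request:
{"api": "apply_moves", "payload": {
  "plan": [1,0,0,-0.002,0,1,0,0,-0.004,0,1,0,0,-0.006,0,1,0,0,-0.008,0,1,0,0,-0.008,0]
}}

```text
clock: 19.27
position: [442.6, -83.6, 6.9]
ee_rot: [-0.022, 1.0, -0.0, 0.0]
contact_force: [-1.8, 0.2, 8.6]
gripper_width: 0.1
```

Request:
{"api": "apply_moves", "payload": {
  "plan": [1,0,0,-0.001,0,1,0,0,-0.002,0,1,0,0,-0.003,0,1,0,0,-0.003,0]
}}

```text
clock: 19.6
position: [442.8, -83.6, 4.3]
ee_rot: [-0.022, 1.0, -0.0, 0.0]
contact_force: [-1.8, 0.7, 7.6]
gripper_width: 0.3
```

Request:
{"api": "apply_moves", "payload": {
  "plan": [1,0,0,-0.001,0,1,0,0,-0.001,0]
}}

```text
clock: 19.77
position: [442.8, -83.6, 3.7]
ee_rot: [-0.022, 1.0, -0.0, 0.0]
contact_force: [-2.5, 0.6, 11.8]
gripper_width: 0.0
```

Light contact with the stop at 11.8 N. I'll slide right.

Request:
{"api": "apply_moves", "payload": {
  "plan": [1,0,-0.002,0.0005,0,1,0,-0.004,0.0005,0,1,0,-0.006,0.0005,0,1,0,-0.008,0.0005,0,1,0,-0.01,0.0005,0,1,0,-0.01,0.0005,0]
}}

```text
clock: 20.27
position: [443.3, -93.6, 4.1]
ee_rot: [-0.022, 1.0, 0.0, 0.001]
contact_force: [-1.3, 0.5, 7.9]
gripper_width: -0.1
```

Run:
```python
from h import *
w=grab('wrist','wrist18')
cv2.imwrite('pics/w18.png',cv2.resize(w['color'][190:330,220:400],None,fx=3,fy=3)[:,:,::-1])
```

```text
(no output)
```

View pics/w18.png

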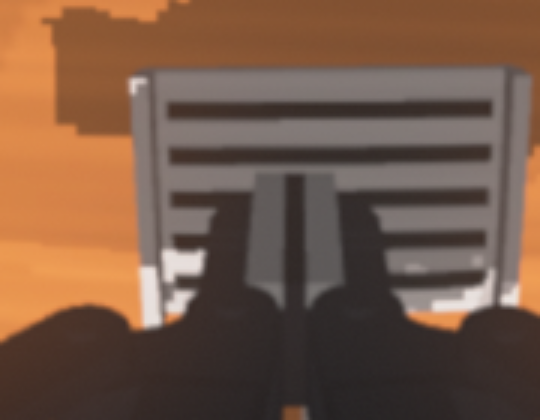

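Request:
{"api": "apply_moves", "payload": {
  "plan": [1,0,-0.002,0,0,1,0,-0.004,0,0,1,0,-0.006,0,0,1,0,-0.008,0,0,1,0,-0.01,0,0,1,0,-0.01,0,0]
}}

```text
clock: 20.82
position: [443.7, -103.2, 4.2]
ee_rot: [-0.022, 1.0, 0.0, 0.001]
contact_force: [-0.9, 3.5, 6.9]
gripper_width: 0.3
```

Request:
{"api": "apply_moves", "payload": {
  "plan": [1,0,-0.002,0,0,1,0,-0.004,0,0,1,0,-0.004,0,0]
}}

```text
clock: 21.07
position: [443.7, -107.1, 4.2]
ee_rot: [-0.022, 1.0, 0.0, 0.001]
contact_force: [-0.8, 4.0, 7.2]
gripper_width: -0.1
```

Run:
```python
from h import *
w=grab('wrist','wrist19')
cv2.imwrite('pics/w19.png',cv2.resize(w['color'][190:330,220:400],None,fx=3,fy=3)[:,:,::-1])
```

```text
(no output)
```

View pics/w19.png

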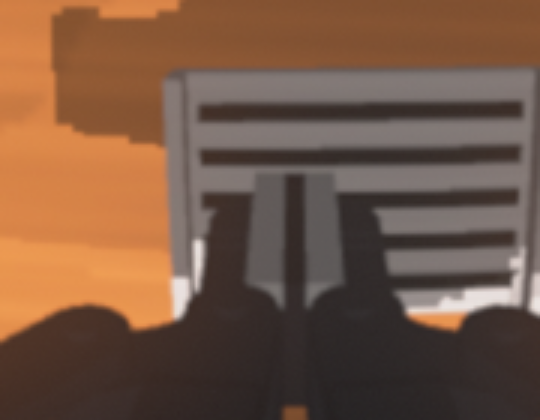

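Request:
{"api": "apply_moves", "payload": {
  "plan": [1,0,-0.001,0,0,1,0,-0.002,0,0,1,0,-0.003,0,0]
}}

```text
clock: 21.37
position: [443.8, -109.9, 4.2]
ee_rot: [-0.022, 1.0, 0.0, 0.001]
contact_force: [-1.0, 5.5, 6.9]
gripper_width: -0.1
```

Run:
```python
from h import *
w=grab('wrist','wrist20')
cv2.imwrite('pics/w20.png',cv2.resize(w['color'][190:330,220:400],None,fx=3,fy=3)[:,:,::-1])
```

```text
(no output)
```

View pics/w20.png

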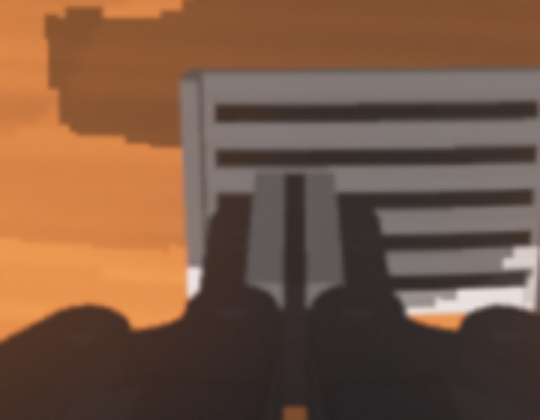

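The tread no longer moves when pushed, so it is at the end of the straight leg. I'll let it up slowly.

Request:
{"api": "apply_moves", "payload": {
  "plan": [1,0,0,0.001,0,1,0,0,0.002,0,1,0,0,0.003,0,1,0,0,0.004,0,1,0,0,0.005,0,1,0,0,0.006,0,1,0,0,0.007,0,1,0,0,0.008,0]
}}

```text
clock: 22.08
position: [443.4, -110.1, 12.2]
ee_rot: [-0.022, 1.0, 0.0, 0.001]
contact_force: [-1.7, 4.3, 9.0]
gripper_width: 0.1
```

Request:
{"api": "apply_moves", "payload": {
  "plan": [1,0,0,0.0015,0,1,0,0,0.003,0,1,0,0,0.0045,0,1,0,0,0.006,0,1,0,0,0.0075,0,1,0,0,0.009,0,1,0,0,0.0105,0,1,0,0,0.012,0]
}}

```text
clock: 22.75
position: [443.6, -110.0, 24.6]
ee_rot: [-0.022, 1.0, 0.0, 0.001]
contact_force: [-1.8, 5.2, 9.8]
gripper_width: 0.2
```

Request:
{"api": "apply_moves", "payload": {
  "plan": [1,0,0,0.0015,0,1,0,0,0.003,0,1,0,0,0.004,0,1,0,0,0.005,0,1,0,0,0.006,0,1,0,0,0.007,0,1,0,0,0.008,0,1,0,0,0.009,0]
}}

```text
clock: 23.42
position: [444.3, -110.0, 33.8]
ee_rot: [-0.022, 1.0, 0.0, 0.002]
contact_force: [-0.7, 3.3, 9.3]
gripper_width: -0.1
```

Request:
{"api": "apply_moves", "payload": {
  "plan": [1,0,0,0.001,0,1,0,0,0.002,0,1,0,0,0.003,0,1,0,0,0.004,0,1,0,0,0.005,0,1,0,0,0.006,0,1,0,0,0.007,0,1,0,0,0.008,0]
}}

```text
clock: 24.08
position: [442.1, -110.7, 40.1]
ee_rot: [-0.022, 1.0, -0.0, -0.0]
contact_force: [-0.1, -1.4, -0.7]
gripper_width: -0.0
```

Released at rest height. I'll raise clear and check.

Request:
{"api": "apply_moves", "payload": {
  "plan": [1,-0.005,0.01,0.02,0,1,-0.01,0.01,0.06,0,1,-0.02,0.01,0.1,0,1,-0.03,0.01,0.14,0,1,-0.04,0.01,0.18,0,1,-0.04,0.01,0.18,0,1,-0.04,0.01,0.18,0]
}}

```text
clock: 24.67
position: [403.3, -100.5, 222.7]
ee_rot: [-0.022, 1.0, 0.0, 0.003]
contact_force: [-0.9, 0.4, -0.1]
gripper_width: -0.0
```

Run:
```python
from h import *
s=arm.read_state();print(s['clock'],s['position'],s['contact_force'])
a=grab('side','side21');b=grab('scene','scene21')
cv2.imwrite('pics/d21.png',np.hstack([cv2.resize(a['color'][120:320,220:420],(400,400)),cv2.resize(b['color'][100:300,220:420],(400,400))])[:,:,::-1])
o=load('scene0')
for u,v in ((300,205),(335,192),(300,180),(360,190)): print(pt(o,u,v)[2].round(1),pt(b,u,v)[2].round(1))
# pixel difference of scene vs start over pedal, lid region
d=cv2.absdiff(o['color'],b['color']).max(2)
print('pedal px changed',(d[194:218,256:283]>40).sum(),'lid',(d[154:233,280:385]>40).sum())
m=(d>50).astype(np.uint8);n,l,st,c=cv2.connectedComponentsWithStats(m);print([x.tolist() for x in st[1:] if x[4]>25])
```

```text
24.6667 [ 403.28471013 -100.4502333   222.74454206] [-0.86412448  0.37535325 -0.12020627]
179.9 181.3
180.1 180.3
175.2 178.5
180.8 181.7
pedal px changed 56 lid 70
[[0, 0, 35, 42, 874], [257, 0, 17, 21, 83], [212, 31, 49, 117, 3329], [0, 69, 49, 81, 2337], [147, 72, 60, 70, 1249], [0, 78, 12, 32, 147], [155, 103, 12, 24, 109], [111, 107, 40, 47, 743], [174, 143, 22, 9, 123], [121, 144, 13, 16, 79], [321, 151, 22, 7, 89], [208, 153, 69, 71, 2177], [127, 160, 9, 13, 53], [129, 161, 62, 24, 514], [157, 167, 50, 33, 652], [120, 182, 23, 6, 63], [0, 207, 149, 156, 7012], [116, 292, 25, 33, 434]]
```

View pics/d21.png

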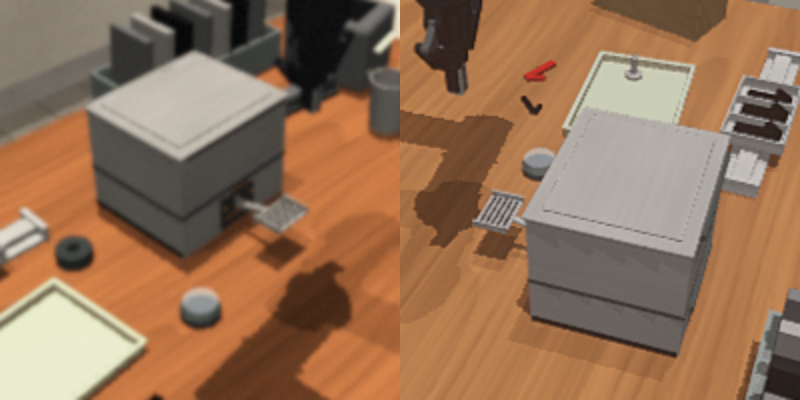

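Run:
```python
from h import *
for n,(y0,y1,x0,x1) in (('scene',(192,222,252,284)),('side',(212,242,338,380))):
    o,b=load(n+'0')['color'],load(n+'21')['color']
    t=o[y0:y1,x0:x1]; r=cv2.matchTemplate(b[y0-8:y1+8,x0-8:x1+8],t,cv2.TM_CCOEFF_NORMED); print(n,cv2.minMaxLoc(r)[1::2], r.max(), 'expected (8,8)')
```

```text
scene (0.8023520708084106, (8, 8)) 0.8023521 expected (8,8)
side (0.9986713528633118, (8, 8)) 0.99867135 expected (8,8)
```

```bash
python3 -c "
from bench import arm
print(arm.read_state()['contact_force']); print(arm.job_done())"
```

```text
[ 0.08441337 -0.01012849  0.05104047]
the job is handed in; nothing more can be done
None
```

The broken marker is in the bin, the lid is shut, and the pedal is back up in the straight leg. The job was handed in at about 25 s; the hand-in gives no verdict.

**What I did**
- I pressed the pedal until it touched its stop, with a peak of about 22 N measured at the wrist. I backed off 2 mm, slid it left and eased it up. The contact force fell to zero and the lid stood open by itself at about 1.5 rad.
- I dropped the marker in, and the pictures showed it lying flat on the bin floor with the lid still open.
- I pressed the pedal off the shoulder, slid it right until it stopped moving, and let it up at 12–18 mm/s.

**Last checks**
- **Lid:** its surface heights are within about 3 mm of the start.
- **Pedal:** it matches its starting position to the pixel in both camera views. The scene view was a weaker match (0.80) than the side view (0.999), perhaps because of the arm's shadow.
- **Bystanders:** the pin, magnifier, collimator insert and rail tray look unmoved in the last pictures. I did not measure them individually.
- **Arm:** it is clear of everything, with a contact force of about 0 N.

**Disagreement:** the shut fingertips sit about 27 mm short of the stated TCP, seen in both views and felt at the tread. I corrected for that by touch.

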